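Find the socket for the kettle's strainer nut

ROBOT

A 6-joint arm with a two-finger parallel gripper is mounted at the origin on the work surface. World frame = base frame: x ahead of the robot, y to its left, z up, the work surface at z = 0. Lengths are in m, angles in rad, forces in N, time in s.
With the tool pointing down it reaches from about 0.275 to 0.725 m from the base axis. Payload 5.6 kg.
Tool frame: the origin (TCP) lies midway between the tips of the shut fingers; the grasp point (between the pads) lies 19 mm behind it; z points along the fingers, x is the direction in which the jaws open and shut, and the axes are right-handed (so a half turn about z gives the same grasp; the last joint's range is limited). The gripper opens to 85 mm and grips with 20 to 120 N. Pads are 22 mm wide; open, the fingers measure 114 mm over their backs; the gripper's body (76 mm by 85 mm) begins 54 mm behind the grasp point. The pads swing forward as they close: fully open they stand 13 mm farther back than shut.
Start: joints at [-0.941, 0.255, 0.108, 0, -1.424, -0.285], TCP at [0.186, -0.518, 0.231] pointing down, gripper open.
Joint ranges: [-2.95, 2.95], [-1.21, 1.97], [-1.09, 1.5], [-2.87, 1.71], [-2.94, -0.07], [-3.05, 3.05]. Speed limits (rad/s): [2.57, 2.57, 3.14, 3.14, 3.14, 3.14].

INTERFACE

Orientations are given as [roll, pitch, yaw] about the fixed x, y, z axes, in that order (R = Rz(yaw) Ry(pitch) Rx(roll)).
In Python, from bench import arm gives the robot as it stands. The module is installed in compiled form; this text tells all that it offers.
- The arm moves only by the shell command python3 -m crank 'ROWS' [OPENING]. ROWS is JSON, a list of rows, each a list of 4 numbers: the shift along the tool's x, y, z scaled (see below), then the turn about the tool's z scaled (see below). A call has 1 to 5 rows; each row is the pose to reach, as a shift and turn from the pose commanded when the call began, along the tool's axes at that moment, turning the shorter way round; what a row does not reach only later rows make up. The controller multiplies each number of a shift by 0.2 m and each number of a turn by 180 degrees. A row lasts 1/8 s, in which the tool goes at most 62.5 mm and 10.7 degrees, less where a joint would pass 70% of its speed; a pose out of reach is approached as far as the arm can. A call with a number of a shift or a turn outside -1 to 1 is refused whole. A call with a gripper value outside its range is refused whole. OPENING is the closure, from -1 (fully open) to 1 (shut), so that 0 is half open, set as the call begins (- or left out, the last holds). The fingers move at their own pace and stop on an object; the grip force is fixed at half the most. Time passes only in rows, so rows that repeat a pose let the fingers close. It gives the time, the measured TCP pose, the force and the opening at its end, in the units of the state.
- arm.get_obs(): the state, without advancing time (a new reading comes with each control period).
- arm.camera(name): name is "scene" or "top" or "wrist"; returns the picture (400x640x3 uint8, red, green, blue); there is no depth.
- arm.camera_model(name): a dict with "fx", "fy", "cx", "cy" (pixels), "R" (3x3) and "t" (3): a world point X has camera coordinates R X + t; the wrist camera has in their place "hand_eye" (4x4, takes a point from camera to tool coordinates, whose origin is the TCP and whose axes are the tool frame's). Camera axes: x right, y down, z forward; pixel columns grow to the right and rows downward; lengths in m; the calibration is good to about 2 mm. A picture is of the moment at which its call begins: read the wrist's pose just before it. camera_model takes no time and is no camera call.
- arm.close_job(): hands the job in, once; it reports no verdict.
The state is a dict: "time_s": time; "joint_positions": joint angles; "qd": joint speeds; "tau": joint torques, N m; "tool_pos": TCP position; "ee_rot": TCP orientation; "contact_force": force on the tool from outside, world axes, zero at the start; "ft_torque": the same for the moment, N m; "gripper_width": finger opening in m.
Only numpy, scipy, OpenCV 4.12 (cv2) and the standard library are available. Lean on these libraries where they do the work, as an engineer would, in place of code of your own. Each camera call takes 0.05 s, during which the arm holds its last target.

TASK

Take the loose lid off the small brew kettle and set it down, knob up, on the round cork mat. Inside the kettle a brass hex nut holds down the strainer plate: try the sockets from the grey tray on it, standing any that does not fit back in the tray, until you find the one that slides all the way down over the nut. Finish while still holding that socket in the gripper, fully down on the nut, and leave the bottle, the jar and the spanner where they are.

Things in the scene. Friction and masses are not known exactly. Their poses are not given: they have to be found in the camera images.
- kettle: Fixed steel kettle on a stand, 220 mm outside diameter, wall 4 mm. Origin on its axis at counter level; rim 175 mm up, strainer plate inside 75 mm up (100 mm deep). Loop handles on its own +x and -x sides reach 151 mm from the axis at 152 mm height; a drain valve points to its own +x below.
- nut: Fixed upright brass hex nut on the kettle's axis, 23 mm across flats, 14 mm high, top 3 mm chamfered; a 13.6 mm threaded stud stands 6 mm above it. Origin at the centre of its underside, which lies on a 42 mm flange washer, 77.5 mm above the counter; z up. Two flats face its own +y and -y, the others follow every 60 degrees.
- lid: Loose stainless lid, 225 mm diameter, about 0.4 kg, lying on the kettle's rim at the start, centred to some 3 mm by a 200 mm disc under it that goes 6 mm into the kettle. Origin at the centre of its underside (of that disc), z up; the slightly domed top is 22 mm above the origin.
- lid_knob (a point): Middle of the lid's round black knob (32 mm diameter, 26 mm tall, on a 14 mm stem), 48 mm above the lid's origin, 26 mm above the lid's domed top and 13 mm below the knob's own top.
- mat: Fixed round cork mat lying on the counter, 236 mm diameter, 8 mm thick. Origin at the centre of its underside. It lies on one side of the kettle and the tray on the other; which side is which changes.
- tray: Fixed grey open tray, 270 mm long (its x) by 80 mm wide (its y), rim 18 mm high, walls and floor 4 mm thick. Origin at the centre of its underside. The three sockets stand in it in a row, 85 mm apart.
- socket_a: Loose dark steel socket, 80 mm tall, 0.28 kg, standing on its open end. Lower 46 mm round, 34.4 mm diameter; above it a hexagon 34.5 mm across flats to grip (two flats face its own +y and -y; 39.8 mm across corners). Origin at the centre of its underside, z up. In its underside is a hexagonal bore, 46 mm deep, its flats in line with the upper hexagon's.
- socket_b: A second socket, the same from outside as socket_a. The three stand in any order. Their openings, hidden underneath, measure 25 mm across flats in one (it fits: 2 mm of play, goes down to the flange washer) and 17 and 20 mm in the others (they stop on top of the nut, more than 10 mm higher). Which is which is not marked: try them.
- socket_c: The third socket, the same from outside as socket_a and socket_b, with another of the three openings.
- bottle: Amber glass bottle, loose, 62 mm diameter, 210 mm tall, standing on the counter. Origin at the centre of its underside. Leave it alone.
- jar: White jar with a blue cap, loose, 68 mm diameter, 85 mm tall, standing on the counter. Origin at the centre of its underside. Leave it alone.
- spanner: Steel spanner, 170 mm long, lying on the counter beyond the kettle. Leave it alone.

How it is judged:
On the way, in this order (a step that is already met when the one before it is completed fails the run):
1. the lid lies flat on the cork mat, knob up, let go by the gripper (horizontal distance between lid and mat below 0.05 m and z of lid in the frame of mat below 0.013 m and angle between lid's own z axis and vertical below 0.08 rad and contact force between the fingers and lid below 0.05 N), for 0.2 s.
2. a socket is fully down over the nut (only the one that fits can be), held in the gripper (((z of socket_a in the frame of nut below 0.004 m and horizontal distance between socket_a and nut below 0.004 m and angle between socket_a's own z axis and vertical below 0.09 rad and contact force between the fingers and socket_a above 3 N) or (z of socket_b in the frame of nut below 0.004 m and horizontal distance between socket_b and nut below 0.004 m and angle between socket_b's own z axis and vertical below 0.09 rad and contact force between the fingers and socket_b above 3 N) or (z of socket_c in the frame of nut below 0.004 m and horizontal distance between socket_c and nut below 0.004 m and angle between socket_c's own z axis and vertical below 0.09 rad and contact force between the fingers and socket_c above 3 N))), for 0.2 s.
At the end, for the whole second after the job is handed in: The fitting socket is gripped (over 3 N), its lower end within 4 mm of the nut's underside in height and of its axis, upright to 5 degrees. The lid lies flat on the mat, centre within 50 mm of the mat's. The two other sockets stand upright on the tray's floor (horizontal distance between lid and mat below 0.05 m and z of lid in the frame of mat below 0.013 m and angle between lid's own z axis and vertical below 0.08 rad and ((z of socket_a in the frame of nut below 0.004 m and horizontal distance between socket_a and nut below 0.004 m and angle between socket_a's own z axis and vertical below 0.09 rad and contact force between the fingers and socket_a above 3 N and x of socket_b in the frame of tray between -0.13 and 0.13 m and y of socket_b in the frame of tray between -0.036 and 0.036 m and z of each of socket_b, socket_c in the frame of tray below 0.01 m and angle between each of socket_b, socket_c's own z axis and vertical below 0.1 rad and x of socket_c in the frame of tray between -0.13 and 0.13 m and y of socket_c in the frame of tray between -0.036 and 0.036 m) or (z of socket_b in the frame of nut below 0.004 m and horizontal distance between socket_b and nut below 0.004 m and angle between socket_b's own z axis and vertical below 0.09 rad and contact force between the fingers and socket_b above 3 N and x of socket_a in the frame of tray between -0.13 and 0.13 m and y of socket_a in the frame of tray between -0.036 and 0.036 m and z of each of socket_a, socket_c in the frame of tray below 0.01 m and angle between each of socket_a, socket_c's own z axis and vertical below 0.1 rad and x of socket_c in the frame of tray between -0.13 and 0.13 m and y of socket_c in the frame of tray between -0.036 and 0.036 m) or (z of socket_c in the frame of nut below 0.004 m and horizontal distance between socket_c and nut below 0.004 m and angle between socket_c's own z axis and vertical below 0.09 rad and contact force between the fingers and socket_c above 3 N and x of socket_a in the frame of tray between -0.13 and 0.13 m and y of socket_a in the frame of tray between -0.036 and 0.036 m and z of each of socket_a, socket_b in the frame of tray below 0.01 m and angle between each of socket_a, socket_b's own z axis and vertical below 0.1 rad and x of socket_b in the frame of tray between -0.13 and 0.13 m and y of socket_b in the frame of tray between -0.036 and 0.036 m))); the arm keeps its last pose, push and grip.
It fails at once if the lid is dropped: let go more than 22 mm above where it lies on the mat (distance of lid from where it was at the start of the episode above 0.05 m and z of lid in the frame of mat above 0.03 m and contact force between the fingers and lid below 0.02 N).
It fails at once if the bottle, the jar or the spanner is moved by more than 20 mm or knocked over (distance of any of bottle, jar, spanner from where it was at the start of the episode above 0.02 m or angle between any of bottle, jar's own z axis and vertical above 0.3 rad).
It also fails if it takes over 72 s, if anything falls off the work surface, if the arm or the gripper's body presses on something with over 40 N, if the wrist force passes 120 N, or if a joint passes its speed limit or range.

## Working session

There is one attempt and no reset: what is moved stays moved. The work goes in short steps, Python scripts to look and compute and a shell command to move; the robot and the scene stay as the last step left them, time stands still between calls to the robot, and variables do not carry over. Pictures are saved under pics/ and viewed, and the job is handed in when it is done.

```bash
mkdir -p pics
python3 - <<'E'
from bench import arm
import cv2,json
print(arm.get_obs())
for n in ["scene","top","wrist"]:
    print(n,arm.camera_model(n))
    im=arm.camera(n); cv2.imwrite(f"pics/{n}0.png",im[:,:,::-1])
E
```

```text
{'time_s': 0.0, 'joint_positions': array([-9.41412008e-01,  2.55727566e-01,  1.06973830e-01, -5.07628189e-04,
       -1.42388227e+00, -2.84628263e-01]), 'qd': array([-1.20274455e-05, -4.83875290e-04,  1.08648564e-03, -8.09899207e-05,
       -9.66290963e-04,  5.72535013e-05]), 'tau': array([-4.71720305e-04, -3.86625159e+01,  2.37934470e+01,  5.36531657e+00,
       -6.29540038e-03, -6.02714977e-05]), 'tool_pos': array([ 0.18578808, -0.51713048,  0.23038887]), 'ee_rot': array([-3.14155789e+00, -1.90664317e-03,  1.91547758e+00]), 'contact_force': array([ 0.02999102, -0.11119628,  0.63809118]), 'ft_torque': array([-0.000766  , -0.01962367,  0.00398973]), 'gripper_width': 0.08564210479815011}
scene {'fx': 382.3605768426594, 'fy': 382.3605768426594, 'cx': 317.52710530903977, 'cy': 195.22822985136094, 'R': array([[ 0.33962823,  0.94052452, -0.00814237],
       [ 0.67380722, -0.24933696, -0.69556805],
       [-0.656229  ,  0.23074816, -0.71841408]]), 't': array([-0.17195794, -0.28114629,  1.47733387])}
top {'fx': 400.9150747349372, 'fy': 400.9150747349372, 'cx': 322.1867007572025, 'cy': 197.00720279274674, 'R': array([[-0.0034347 , -0.99984638, -0.01718756],
       [-0.99541132,  0.00506207, -0.09555463],
       [ 0.09562695,  0.01678049, -0.99527579]]), 't': array([0.02238962, 0.56340625, 1.35718049])}
wrist {'fx': 336.46498098120924, 'fy': 336.46498098120924, 'cx': 320.4653316652256, 'cy': 198.9679006340193, 'hand_eye': array([[ 9.99999865e-01, -9.26748798e-05,  5.10914514e-04,
         4.86124397e-05],
       [-7.87244011e-05,  9.45510506e-01,  3.25591578e-01,
        -8.33636674e-02],
       [-5.13249201e-04, -3.25591575e-01,  9.45510372e-01,
        -1.41439997e-01],
       [ 0.00000000e+00,  0.00000000e+00,  0.00000000e+00,
         1.00000000e+00]])}
```

View pics/top0.png

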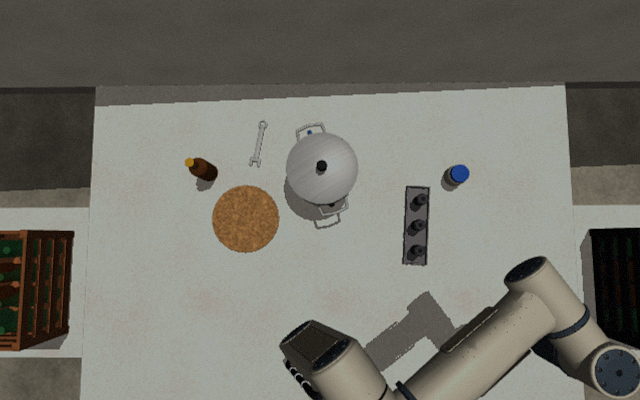

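View pics/scene0.png

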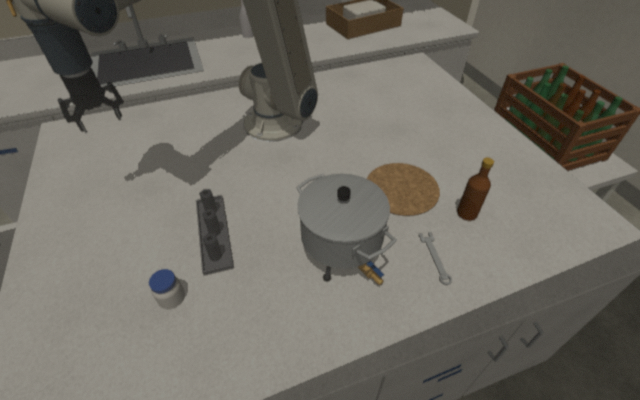

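View pics/wrist0.png

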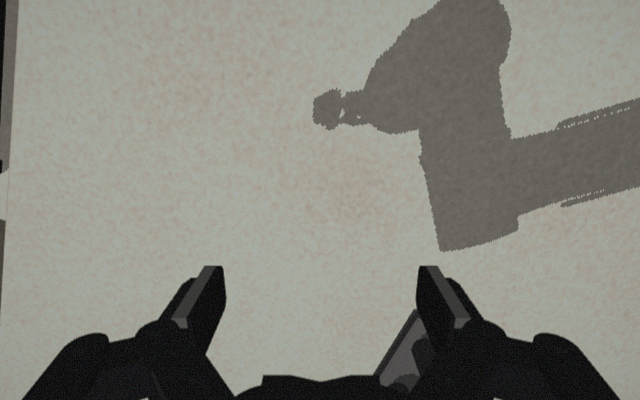

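```bash
cat > h.py <<'E'
import numpy as np,cv2
from bench import arm
from scipy.spatial.transform import Rotation as Ro
def pose():
    o=arm.get_obs(); T=np.eye(4); T[:3,:3]=Ro.from_euler('xyz',o['ee_rot']).as_matrix(); T[:3,3]=o['tool_pos']; return T
def ray(name,u,v,T=None):
    m=arm.camera_model(name); d=np.array([(u-m['cx'])/m['fx'],(v-m['cy'])/m['fy'],1.])
    if name=='wrist':
        H=T@m['hand_eye']; return H[:3,3],H[:3,:3]@d
    return -m['R'].T@m['t'],m['R'].T@d
def onz(name,u,v,z,T=None):
    o,d=ray(name,u,v,T); return o+d*(z-o[2])/d[2]
def proj(name,X,T=None):
    m=arm.camera_model(name)
    if name=='wrist':
        H=np.linalg.inv(T@m['hand_eye']); c=H[:3,:3]@X+H[:3,3]
    else: c=m['R']@X+m['t']
    return m['fx']*c[0]/c[2]+m['cx'],m['fy']*c[1]/c[2]+m['cy']
def tri(a,b):
    (o1,d1),(o2,d2)=a,b
    A=np.stack([d1,-d2],1); s=np.linalg.lstsq(A,o2-o1,rcond=None)[0]
    p,q=o1+s[0]*d1,o2+s[1]*d2; return (p+q)/2,np.linalg.norm(p-q)
def shift(target,yaw=None):
    """units of rows from measured pose to target TCP xyz, tool axes"""
    T=pose(); return T[:3,:3].T@(np.array(target)-T[:3,3])/0.2
def snap(name,fn,crop=None,k=1):
    T=pose(); im=arm.camera(name)[:,:,::-1].copy(); cv2.imwrite('pics/'+fn+'_raw.png',im)
    return T,im
E
python3 - <<'E'
from h import *
t=cv2.imread('pics/top0.png'); s=cv2.imread('pics/scene0.png')
cv2.imwrite('pics/c1.png',cv2.resize(t[110:280,180:480],None,fx=2.6,fy=2.6,interpolation=cv2.INTER_CUBIC))
cv2.imwrite('pics/c2.png',cv2.resize(s[150:320,140:400],None,fx=3,fy=3,interpolation=cv2.INTER_CUBIC))
hsv=cv2.cvtColor(t,cv2.COLOR_BGR2HSV)
m=cv2.inRange(hsv,(8,80,80),(22,255,255));m[:180]=0;m[:,:205]=0;m[:,285:]=0
M=cv2.moments(m,True);print('mat',M['m00'],M['m10']/M['m00'],M['m01']/M['m00'],onz('top',M['m10']/M['m00'],M['m01']/M['m00'],.008))
c=max(cv2.findContours(m,0,1)[0],key=cv2.contourArea);print(cv2.fitEllipse(c))
d=((t.max(2)<45)*255).astype('uint8')
n,l,st,ce=cv2.connectedComponentsWithStats(d)
for i in range(1,n):
    if 15<st[i,4]<3000 and 110<ce[i][1]<300: print(st[i],ce[i])
E
```

```text
mat 3499.0 244.99456987710775 218.45441554729922 [0.49141479 0.29037326 0.008     ]
((244.9896697998047, 218.45745849609375), (65.34268188476562, 66.34436798095703), 42.800437927246094)
[ 46 130  16  24 108] [ 53.93518519 141.00925926]
[ 26 149  25  19 143] [ 36.23076923 157.88811189]
[191 161   8   8  37] [194.97297297 165.13513514]
[317 161   9  10  81] [321.12345679 165.54320988]
[198 162  19  19 194] [209.07216495 172.88659794]
[ 59 164   5   9  20] [ 60.75 168.1 ]
[444 170   6  14  27] [445.92592593 176.62962963]
[410 194  14  18 123] [415.59349593 203.54471545]
[421 197   5   4  16] [422.75   198.4375]
[405 198   2  21  23] [405.34782609 207.69565217]
[426 201   3  17  19] [427.         208.36842105]
[327 203   7   4  17] [330.76470588 204.52941176]
[404 220   2  15  16] [404.4375 227.    ]
[407 220  16  16 147] [413.93197279 227.78231293]
[425 220   3  24  31] [426.03225806 229.90322581]
[  0 235  23  24 375] [ 10.696      247.50666667]
[403 243   2  14  16] [403.5 249.5]
[407 245  13  16 131] [412.38931298 252.72519084]
[421 246   6  18  34] [424.64705882 252.55882353]
[417 248   6   6  22] [419.54545455 250.22727273]
[  0 262  21  21 372] [  9.88172043 271.77956989]
```

View pics/c1.png

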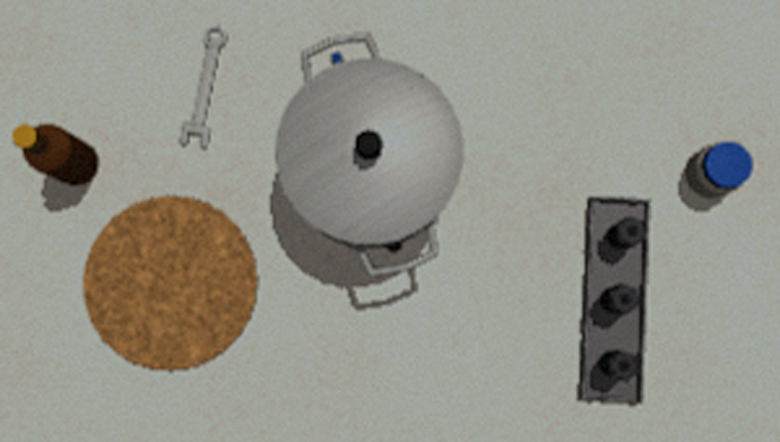

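View pics/c2.png

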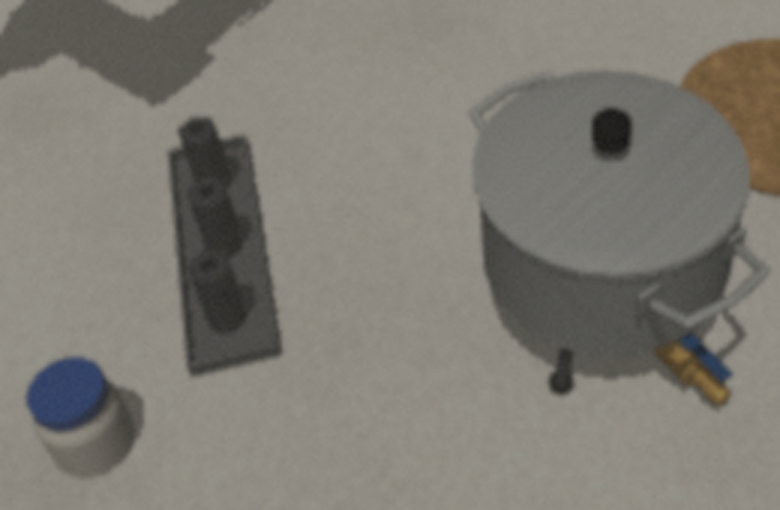

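Run:
```python
from h import *
for a,b,z in [((421.9,198.8),(206.3+4,192.7+40),.084)]: pass
T=[(421.9,198.8),(420.8,223.5),(420,249.2)];S=[(210.3,238.3),(209,213.3),(206.3,192.7)]
for a,b in zip(T,S):
    print('sock',tri(ray('top',*a),ray('scene',*b)),onz('top',*a,.084),onz('scene',*b,.084))
print('knob',tri(ray('top',321.3,165.5),ray('scene',344,189.3)),onz('top',321.3,165.5,.23),onz('scene',344,189.3,.23))
t=cv2.imread('pics/top0.png')
# tray corners from crop
for c in [(589,199),(649,201),(641,404),(578,401)]:
    print('tray',onz('top',180+c[0]/2.6,110+c[1]/2.6,.018))
for c in [(338,48),(400,255),(728,165),(393,244)]:
    print(onz('top',180+c[0]/2.6,110+c[1]/2.6,.152))
# lid ellipse: left/right/top/bottom
for c in [(276,150),(463,150),(370,57),(370,243)]: print('lid',onz('top',180+c[0]/2.6,110+c[1]/2.6,.178))
print(pose())
```

```text
sock (array([ 0.55078544, -0.30991432,  0.08069189]), np.float64(0.0007919750507457087)) [ 0.55043118 -0.30954852  0.084     ] [ 0.55373185 -0.30927149  0.084     ]
sock (array([ 0.46938985, -0.30090258,  0.08793693]), np.float64(0.003870286436232449)) [ 0.46920789 -0.30375756  0.084     ] [ 0.46630834 -0.29926335  0.084     ]
sock (array([ 0.38610494, -0.29629728,  0.08649318]), np.float64(0.004079717652900765)) [ 0.38568823 -0.29892049  0.084     ] [ 0.38423985 -0.29445125  0.084     ]
knob (array([0.63865413, 0.01960925, 0.22743812]), np.float64(0.0014575190984127688)) [0.63793917 0.01887926 0.23      ] [0.64118244 0.01922998 0.23      ]
tray [ 0.59940353 -0.27289569  0.018     ]
tray [ 0.59627538 -0.35258342  0.018     ]
tray [ 0.32868188 -0.33440972  0.018     ]
tray [ 0.33274879 -0.25226038  0.018     ]
[0.77165998 0.05606291 0.152     ]
[ 0.51650698 -0.01849723  0.152     ]
[ 0.62355736 -0.41505533  0.152     ]
[ 0.5298298  -0.01014564  0.152     ]
lid [0.64091373 0.12890774 0.178     ]
lid [ 0.63949638 -0.09385056  0.178     ]
lid [0.75323801 0.01636767 0.178     ]
lid [0.52909582 0.01714411 0.178     ]
[[-3.37919797e-01  9.41174764e-01 -5.24157847e-04  1.85806476e-01]
 [ 9.41173839e-01  3.37920201e-01  1.32017456e-03 -5.17268156e-01]
 [ 1.41963850e-03 -4.72105347e-05 -9.99998991e-01  2.30624794e-01]
 [ 0.00000000e+00  0.00000000e+00  0.00000000e+00  1.00000000e+00]]
```

```bash
python3 - <<'E'
from h import *
for z in (0,.105,.21): print('bottle cap',onz('top',190,162,z)) 
print('bottle base', onz('top',180+72/2.6,110+165/2.6,0), onz('scene',469,213,0))
print(tri(ray('top',189.5,162),ray('scene',487.5,162)))
E
python3 -m crank '[[0.1,0.2,-0.2,0],[0.23,0.4,-0.35,0],[0.35,0.6,-0.5,0],[0.46,0.8,-0.55,0],[0.58,1,-0.55,0]]' -1
python3 -m crank '[[0.12,0.2,0,0],[0.23,0.4,0,0],[0.35,0.6,0,0],[0.46,0.8,0,0],[0.58,1,0,0]]'
```

```text
bottle cap [0.69410622 0.49216831 0.        ]
bottle cap [0.67445192 0.45514465 0.105     ]
bottle cap [0.65479761 0.41812098 0.21      ]
bottle base [0.65235674 0.42766683 0.        ] [0.65513312 0.42914462 0.        ]
(array([0.65523236, 0.42061321, 0.20460496]), np.float64(0.0020642880560105756))
time_s: 0.78
tool_pos: [0.336, -0.3398, 0.3421]
ee_rot: [3.14, 0.001, 1.916]
contact_force: [0.0, -0.4, -0.9]
gripper_width: 0.0853
time_s: 1.4
tool_pos: [0.4847, -0.1627, 0.341]
ee_rot: [-3.141, -0.0, 1.916]
contact_force: [1.2, -0.4, 0.7]
gripper_width: 0.0852
```

```bash
python3 -m crank '[[0.12,0.2,0,0],[0.23,0.4,0,0],[0.35,0.6,0,0],[0.46,0.8,0,0],[0.58,1,0,0]]'
python3 - <<'E'
from h import *
T,im=snap('wrist','w1')
print(shift([.639,.0187,.34]),proj('wrist',np.array([.639,.0187,.23]),T))
E
```

```text
time_s: 2.02
tool_pos: [0.6337, 0.0139, 0.3409]
ee_rot: [-3.141, -0.0, 1.916]
contact_force: [0.3, -0.9, -0.2]
gripper_width: 0.0853
[-0.00328601  0.01553975 -0.01089109] (np.float64(323.65158177882483), np.float64(202.6879488161169))
```

View pics/w1_raw.png

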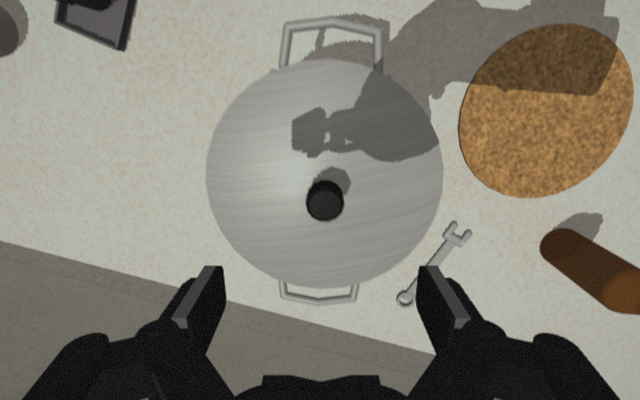

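```bash
python3 -m crank '[[0,0.01,0.1,0],[0,0.01,0.25,0],[0,0.01,0.4,0],[0,0.01,0.55,0],[0,0.01,0.69,0]]'
python3 -m crank '[[0,0,0,0],[0,0,0,0]]'; python3 -c "
from h import *
print(shift([.639,.0187,.2]))"
```

```text
time_s: 2.7
tool_pos: [0.6344, 0.0133, 0.2017]
ee_rot: [-3.14, -0.0, 1.916]
contact_force: [-0.2, 0.4, 0.0]
gripper_width: 0.0851
time_s: 2.95
tool_pos: [0.6355, 0.0132, 0.2046]
ee_rot: [3.14, 0.001, 1.916]
contact_force: [-0.5, 0.6, 0.2]
gripper_width: 0.0855
[0.01983438 0.02591887 0.02297147]
```

```bash
python3 -m crank '[[0.02,0.02,0.02,0],[0.02,0.02,0.02,0],[0.02,0.02,0.02,0]]'
python3 -m crank '[[0,0,0,0],[0,0,0,0],[0,0,0,0],[0,0,0,0],[0,0,0,0]]' 1
```

```text
time_s: 3.32
tool_pos: [0.6374, 0.0186, 0.1996]
ee_rot: [3.141, 0.0, 1.916]
contact_force: [-1.4, -0.5, 0.3]
gripper_width: 0.0854
time_s: 3.95
tool_pos: [0.6374, 0.0183, 0.1996]
ee_rot: [3.141, 0.0, 1.916]
contact_force: [-0.5, -0.0, 1.5]
gripper_width: 0.0303
```

```bash
python3 -m crank '[[0,0,0,0]]'; python3 -c "
from h import *
T,im=snap('wrist','w2');print(arm.get_obs()['gripper_width'])"
```

```text
time_s: 4.08
tool_pos: [0.6374, 0.0183, 0.1996]
ee_rot: [3.141, 0.0, 1.916]
contact_force: [-0.1, -0.4, 1.9]
gripper_width: 0.0304
0.030318267605974458
```

View pics/w2_raw.png

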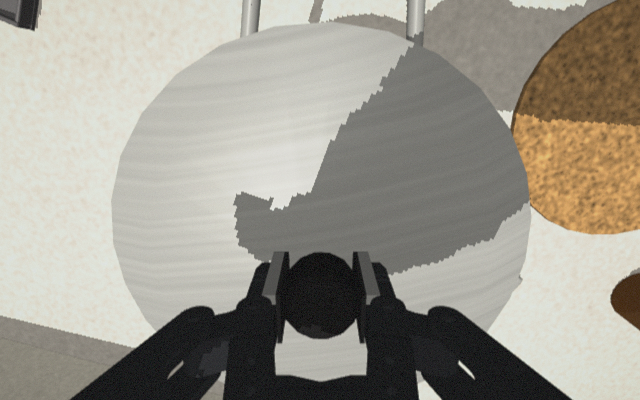

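```bash
python3 -m crank '[[0,0,-0.03,0],[0,0,-0.1,0],[0,0,-0.2,0],[0,0,-0.28,0],[0,0,-0.33,0]]'
python3 -m crank '[[0.1,-0.02,0,0],[0.22,-0.04,0,0],[0.35,-0.06,0,0],[0.48,-0.08,0,0],[0.61,-0.1,0,0]]'
python3 -m crank '[[0.15,-0.02,0,0],[0.3,-0.04,0,0],[0.45,-0.06,0,0],[0.58,-0.08,0,0],[0.7,-0.1,0,0]]'
python3 -m crank '[[0.1,-0.02,0,0],[0.15,-0.03,0,0],[0.2,-0.03,0,0],[0.2,-0.03,0,0]]'; python3 -c "
from h import *
T,im=snap('wrist','w3');cv2.imwrite('pics/t3.png',arm.camera('top')[100:300,170:490,::-1]);print(shift([.491,.290,.04]),pose()[:3,3])"
```

```text
time_s: 4.75
tool_pos: [0.6375, 0.0187, 0.2666]
ee_rot: [3.14, -0.0, 1.916]
contact_force: [0.3, 0.8, -3.7]
gripper_width: 0.03
time_s: 5.38
tool_pos: [0.5759, 0.1279, 0.2648]
ee_rot: [-3.14, -0.001, 1.916]
contact_force: [0.1, -0.6, -3.3]
gripper_width: 0.03
time_s: 6.0
tool_pos: [0.5095, 0.2528, 0.2648]
ee_rot: [-3.14, -0.0, 1.916]
contact_force: [0.3, -0.4, -3.7]
gripper_width: 0.0302
time_s: 6.5
tool_pos: [0.4919, 0.2875, 0.2651]
ee_rot: [-3.141, 0.0, 1.916]
contact_force: [-0.4, -0.5, -3.5]
gripper_width: 0.0305
[ 1.72808633e-02 -3.87476646e-05  1.12624101e+00] [0.492164   0.2868152  0.26524919]
```

View pics/w3_raw.png

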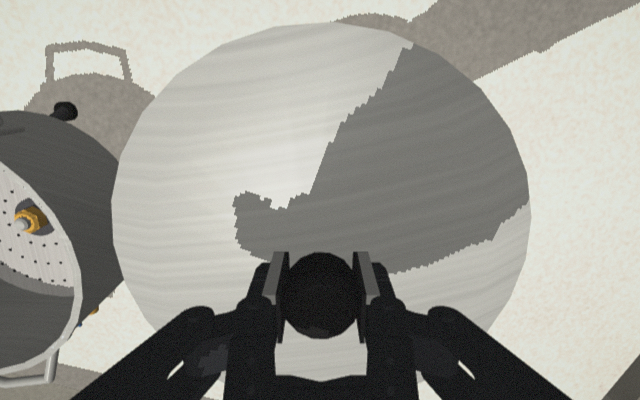

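View pics/t3.png

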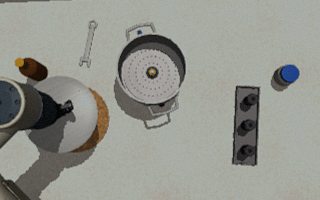

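```bash
python3 -m crank '[[0.01,0,0.15,0],[0.01,0,0.38,0],[0.01,0,0.62,0],[0.01,0,0.82,0],[0.01,0,0.95,0]]'
python3 -m crank '[[0,0,0.06,0],[0,0,0.11,0],[0,0,0.15,0],[0,0,0.16,0],[0,0,0.16,0]]'
```

```text
time_s: 7.22
tool_pos: [0.4908, 0.2877, 0.0732]
ee_rot: [-3.139, 0.001, 1.915]
contact_force: [-0.1, 0.3, -3.9]
gripper_width: 0.0299
time_s: 7.85
tool_pos: [0.4915, 0.2892, 0.0437]
ee_rot: [3.141, -0.0, 1.916]
contact_force: [-0.1, 0.3, -2.9]
gripper_width: 0.0301
```

```bash
python3 -m crank '[[0,0,0.01,0],[0,0,0.02,0],[0,0,0.025,0],[0,0,0.025,0]]'
```

```text
time_s: 8.35
tool_pos: [0.4912, 0.2891, 0.0386]
ee_rot: [3.141, -0.0, 1.916]
contact_force: [-3.0, -0.5, -0.3]
gripper_width: 0.0298
```

```bash
python3 -m crank '[[0,0,0.004,0],[0,0,0.004,0]]'
python3 -m crank '[[0,0,0,0],[0,0,0,0],[0,0,0,0],[0,0,0,0],[0,0,0,0]]' -1
python3 -m crank '[[0,0,-0.1,0],[0,0,-0.3,0],[0,0,-0.5,0],[0,0,-0.75,0],[0,0,-1,0]]'
python3 -c "
from h import *
T,im=snap('wrist','w4')
im=arm.camera('scene')[:,:,::-1].copy();cv2.imwrite('pics/s4.png',im)"
```

```text
time_s: 8.6
tool_pos: [0.4912, 0.2891, 0.0386]
ee_rot: [3.141, 0.0, 1.916]
contact_force: [-4.9, -1.5, 6.1]
gripper_width: 0.0301
time_s: 9.22
tool_pos: [0.4913, 0.2891, 0.0374]
ee_rot: [-3.142, 0.0, 1.916]
contact_force: [-0.1, 0.3, -0.3]
gripper_width: 0.0857
time_s: 9.85
tool_pos: [0.491, 0.2888, 0.2391]
ee_rot: [3.142, 0.0, 1.916]
contact_force: [1.3, 0.5, -0.4]
gripper_width: 0.0854
```

View pics/s4.png

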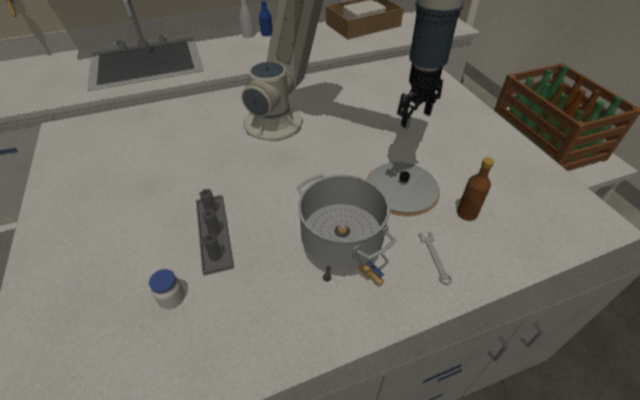

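```bash
python3 -m crank '[[-0.15,0.02,-0.2,0],[-0.35,0.05,-0.3,0],[-0.55,0.08,-0.3,0],[-0.75,0.11,-0.3,0],[-0.95,0.14,-0.3,0]]'
python3 -m crank '[[-0.2,0.03,0,0],[-0.4,0.06,0,0],[-0.55,0.08,0,0],[-0.57,0.09,0,0],[-0.57,0.09,0,0]]'
python3 -c "
from h import *
T,im=snap('wrist','w5')
print(T, proj('wrist',np.array([.638,.0183,.0975]),T))
cv2.imwrite('pics/w5c.png',cv2.resize(im[80:240,220:420],None,fx=4,fy=3.75,interpolation=cv2.INTER_CUBIC))"
```

```text
time_s: 10.58
tool_pos: [0.5823, 0.1186, 0.2973]
ee_rot: [3.142, -0.0, 1.916]
contact_force: [0.7, 0.9, 0.7]
gripper_width: 0.0854
time_s: 11.2
tool_pos: [0.6373, 0.0186, 0.297]
ee_rot: [-3.141, -0.0, 1.915]
contact_force: [0.9, -0.2, 0.2]
gripper_width: 0.0852
[[-3.37660158e-01  9.41267911e-01 -5.81638988e-04  6.37288423e-01]
 [ 9.41268042e-01  3.37660274e-01  1.11687579e-04  1.86321908e-02]
 [ 3.01524314e-04 -5.09765746e-04 -9.99999825e-01  2.97026217e-01]
 [ 0.00000000e+00  0.00000000e+00  0.00000000e+00  1.00000000e+00]] (np.float64(319.6527592467468), np.float64(168.5954647324892))
```

View pics/w5_raw.png

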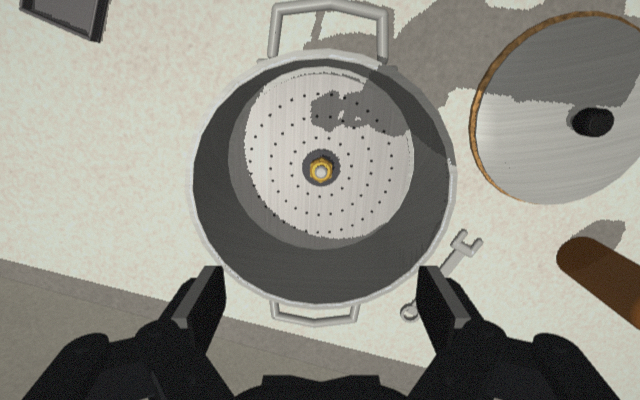

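View pics/w5c.png

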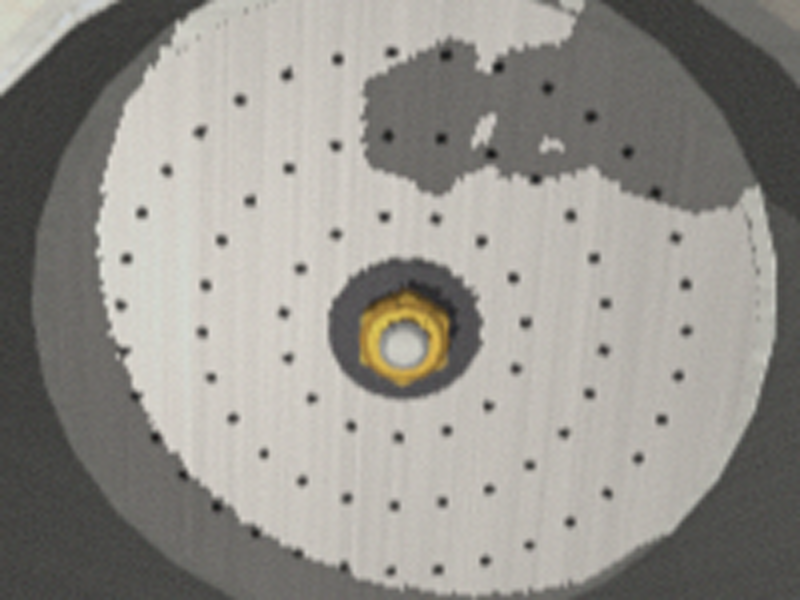

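```bash
python3 -m crank '[[0,0,0.1,0],[0,0,0.25,0],[0,0,0.4,0],[0,0,0.5,0],[0,0,0.5,0]]'
python3 -m crank '[[0,0,0,0]]'
python3 -c "
from h import *
T,im=snap('wrist','w6')
print(T, proj('wrist',np.array([.638,.0183,.0975]),T))
cv2.imwrite('pics/w6c.png',cv2.resize(im[150:270,240:400],None,fx=5,fy=5,interpolation=cv2.INTER_CUBIC))"
```

```text
time_s: 11.88
tool_pos: [0.636, 0.0194, 0.1962]
ee_rot: [-3.138, -0.001, 1.917]
contact_force: [1.3, -0.8, 0.7]
gripper_width: 0.0851
time_s: 12.0
tool_pos: [0.6377, 0.0191, 0.199]
ee_rot: [3.14, 0.001, 1.917]
contact_force: [-0.1, 0.1, -0.0]
gripper_width: 0.0852
[[-3.38941505e-01  9.40805038e-01  2.12984623e-03  6.37711190e-01]
 [ 9.40807183e-01  3.38942244e-01  1.46552603e-05  1.90991570e-02]
 [-7.08107119e-04  2.00874191e-03 -9.99997732e-01  1.98951209e-01]
 [ 0.00000000e+00  0.00000000e+00  0.00000000e+00  1.00000000e+00]] (np.float64(319.2073874188281), np.float64(198.3768773575541))
```

View pics/w6c.png

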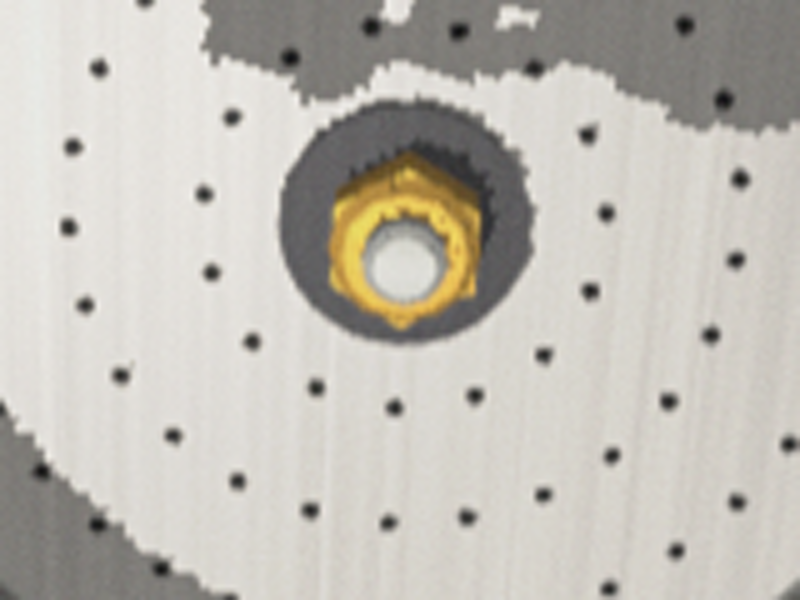

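```bash
python3 -c "
from h import *
T=pose()
im=cv2.imread('pics/w6_raw.png')
print('stud',onz('wrist',320.6,203.2,.0975,T))
print('fl',onz('wrist',240+407/5,150+222/5,.0775,T))
hsv=cv2.cvtColor(im,cv2.COLOR_BGR2HSV)
m=cv2.inRange(hsv,(12,110,50),(35,255,255));m[:150]=0;m[270:]=0;m[:,:240]=0;m[:,400:]=0
c=max(cv2.findContours(m,0,1)[0],key=cv2.contourArea);h=cv2.convexHull(c)
p=cv2.approxPolyDP(h,1.3,True)[:,0];print(p)
# lower corners (chamfer starts z=.0885)
for q in p: print(onz('wrist',*q,.0885,T)-[.6375,.0187,0])
z=tri
t=cv2.imread('pics/t3.png')
im=arm.camera('top')
d=(0)
"
```

```text
stud [0.64158577 0.0205108  0.0975    ]
fl [0.64091538 0.02097353 0.0775    ]
[[323 181]
 [334 188]
 [335 202]
 [334 208]
 [319 215]
 [306 206]
 [307 188]]
[-0.01076269 -0.00155086  0.0885    ]
[-0.0083244   0.00850168  0.0885    ]
[0.002313   0.01333951 0.0885    ]
[0.00735395 0.01438107 0.0885    ]
[0.01709132 0.00512686 0.0885    ]
[ 0.01332828 -0.00724405  0.0885    ]
[-0.00115761 -0.01140126  0.0885    ]
```

```bash
python3 -c "
from h import *
T=np.array([[-3.37660158e-01,9.41267911e-01,-5.8e-04,6.37288423e-01],[9.41268042e-01,3.37660274e-01,1.1e-04,1.86321908e-02],[3.0e-04,-5.1e-04,-1,2.97026217e-01],[0,0,0,1]])
print(onz('wrist',320.75,172.3,.0975,T))
im=arm.camera('scene')[:,:,::-1].copy();
cv2.imwrite('pics/s7.png',cv2.resize(im[160:300,280:440],None,fx=4,fy=4,interpolation=cv2.INTER_CUBIC))
t=cv2.imread('pics/t3.png')
cv2.imwrite('pics/t7.png',cv2.resize(t[20:140,100:220],None,fx=5,fy=5,interpolation=cv2.INTER_CUBIC))
"
```

```text
[0.64134256 0.02071264 0.0975    ]
```

View pics/t7.png

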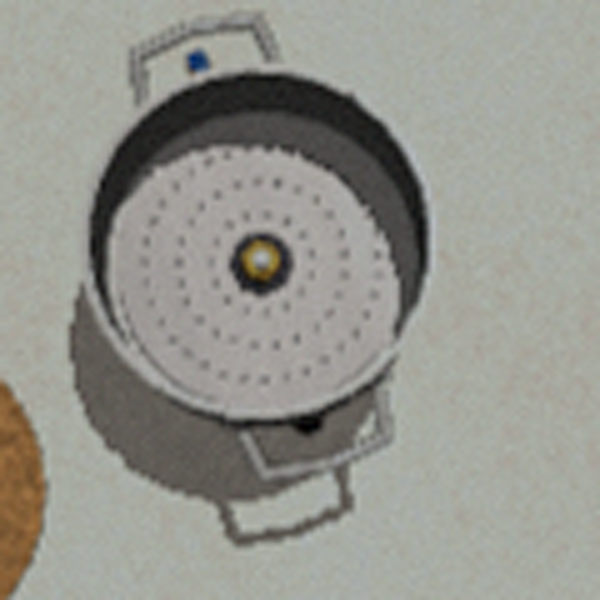

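```bash
for i in 1; do :; done; python3 -m crank '[[0,0,-0.04,-0.05],[0,0,-0.05,-0.1],[0,0,-0.05,-0.15],[0,0,-0.05,-0.2],[0,0,-0.05,-0.25]]' | tail -4 | head -1
python3 -m crank '[[0,0,0,-0.05],[0,0,0,-0.1],[0,0,0,-0.15],[0,0,0,-0.2],[0,0,0,-0.25]]'| head -3
python3 -m crank '[[0,0,0,-0.05],[0,0,0,-0.1],[0,0,0,-0.15],[0,0,0,-0.2],[0,0,0,-0.25]]'| head -3
python3 -m crank '[[0,0,0,-0.05],[0,0,0,-0.1],[0,0,0,-0.15],[0,0,0,-0.2],[0,0,0,-0.25]]'| head -3
python3 -m crank '[[0,0,0,0]]'
python3 -c "
from h import *
print('top',onz('top',322.4,171.4,.0975))
T,im=snap('wrist','w8')
T2=pose()
u,v=proj('wrist',np.array([.6414,.0206,.0975]),T);print(u,v);u,v=int(u),int(v)
print(T,T2[:3,3],u,v);np.save('T8.npy',T)
cv2.imwrite('pics/w8c.png',cv2.resize(im[v-60:v+60,u-80:u+80],None,fx=5,fy=5,interpolation=cv2.INTER_CUBIC))"
```

```text
tool_pos: [0.6376, 0.0185, 0.2083]
time_s: 13.4
tool_pos: [0.6376, 0.0185, 0.2083]
ee_rot: [-3.141, 0.001, -2.792]
time_s: 14.02
tool_pos: [0.6376, 0.0185, 0.2083]
ee_rot: [-3.14, 0.001, -2.006]
time_s: 14.65
tool_pos: [0.6376, 0.0185, 0.2082]
ee_rot: [-3.14, -0.0, -1.221]
time_s: 14.78
tool_pos: [0.6375, 0.0186, 0.2081]
ee_rot: [-3.14, -0.0, -1.227]
contact_force: [0.4, 0.3, -0.2]
gripper_width: 0.0855
top [0.64154888 0.01780981 0.0975    ]
319.8880891095308 191.29491061083692
[[ 3.36696840e-01 -9.41612432e-01  1.12533830e-03  6.37543596e-01]
 [-9.41613093e-01 -3.36696775e-01  2.52354620e-04  1.85690288e-02]
 [ 1.41277531e-04 -1.14460028e-03 -9.99999335e-01  2.08144813e-01]
 [ 0.00000000e+00  0.00000000e+00  0.00000000e+00  1.00000000e+00]] [0.63748794 0.01853562 0.2080139 ] 319 191
```

View pics/w8c.png

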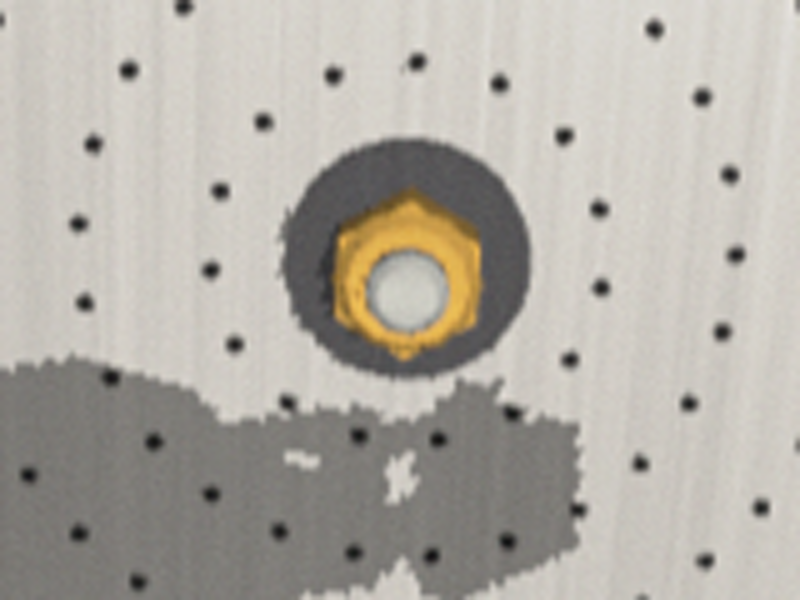

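```bash
python3 -c "
from h import *
T=np.load('T8.npy')
a=onz('wrist',320.4,189.2,.0975,T)
f=onz('wrist',239+407/5,131+258/5,.0775,T)
b=np.array([.6414,.0206,.0975])
print(a,f,(a+b)/2, T[:3,:3].T@(a-(a+b)/2), 'flange mid',(f+[.6409,.021,.0775])/2)"
```

```text
[0.64315792 0.02080132 0.0975    ] [0.64278925 0.02068133 0.0775    ] [0.64227896 0.02070066 0.0975    ] [ 2.01158865e-04 -8.61531822e-04  1.01452947e-06] flange mid [0.64184463 0.02084067 0.0775    ]
```

```bash
python3 -m crank '[[0.12,0.13,-0.15,0],[0.25,0.27,-0.25,0],[0.37,0.4,-0.25,0],[0.5,0.54,-0.25,0],[0.62,0.67,-0.25,0]]'
python3 -m crank '[[0.15,0.16,0,0.03],[0.3,0.32,0,0.06],[0.45,0.48,0,0.1],[0.61,0.66,0,0.13],[0.61,0.66,0,0.13]]'
python3 -m crank '[[0,0,0,0]]'
python3 -c "
from h import *
T,im=snap('wrist','w9');np.save('T9.npy',T);print(T[:3,3])"
```

```text
time_s: 15.45
tool_pos: [0.5525, -0.1446, 0.258]
ee_rot: [-3.141, -0.0, -1.23]
contact_force: [0.3, -0.3, 0.1]
gripper_width: 0.0854
time_s: 16.08
tool_pos: [0.4686, -0.3053, 0.2579]
ee_rot: [-3.141, -0.001, -1.642]
contact_force: [0.1, 0.6, -0.6]
gripper_width: 0.0856
time_s: 16.2
tool_pos: [0.4702, -0.3029, 0.2577]
ee_rot: [-3.141, 0.0, -1.636]
contact_force: [0.4, 0.9, 0.1]
gripper_width: 0.0853
[ 0.47019308 -0.30287017  0.25765813]
```

View pics/w9_raw.png

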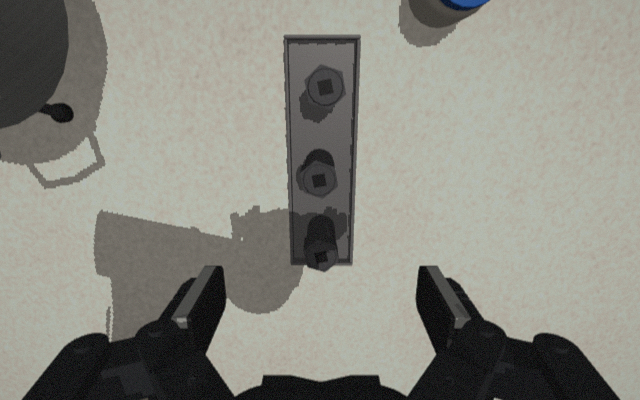

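```bash
python3 -c "
from h import *
im=cv2.imread('pics/w9_raw.png')
c=cv2.resize(im[55:280,270:370],None,fx=5,fy=5,interpolation=cv2.INTER_CUBIC)
a=c[0:600];b=c[400:1125]
g=lambda x:cv2.convertScaleAbs(x,alpha=2.2)
x=np.zeros((600,800,3),np.uint8)
x[:,:400]=g(cv2.resize(im[60:200,290:360],None,fx=400/70,fy=600/140,interpolation=cv2.INTER_CUBIC)) if 0 else 0
x[:400,:400]=g(cv2.resize(im[60:110,300:350],None,fx=8,fy=8,interpolation=cv2.INTER_CUBIC))
x[:400,400:]=g(cv2.resize(im[155:205,295:345],None,fx=8,fy=8,interpolation=cv2.INTER_CUBIC))
cv2.imwrite('pics/w9a.png',x[:400])
cv2.imwrite('pics/w9b.png',g(cv2.resize(im[230:280,295:345],None,fx=8,fy=8,interpolation=cv2.INTER_CUBIC)))"
```

View pics/w9a.png

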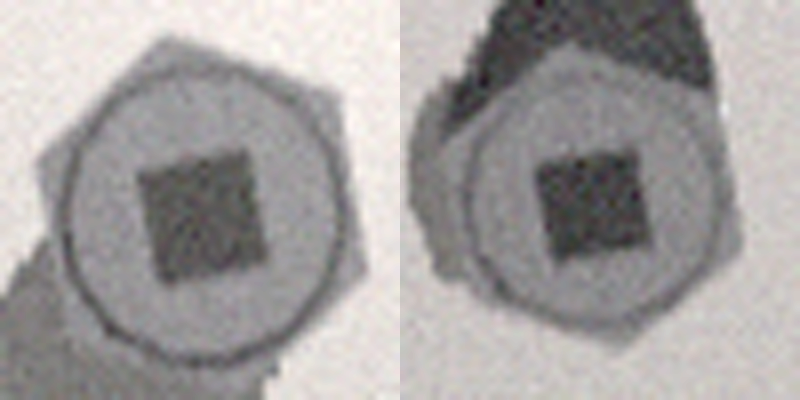

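View pics/w9b.png

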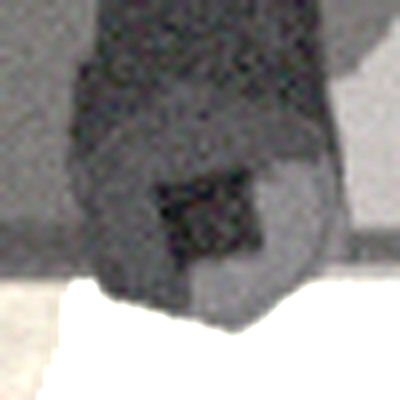

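```bash
python3 -c "
from h import *
T=np.load('T9.npy');R=T[:3,:3]
def P(ox,oy,x,y): 
    p=onz('wrist',ox+x/8,oy+y/8,.084,T); p[:2]+=R[:2,1]*.00086; return p
for n,o,c,edges in [('far',(300,60),(203,216),[((338,90),(365,270)),((248,150),(268,265)),((137,170),(165,285)),((137,170),(248,150)),((165,38),(338,90)),((42,160),(165,38))]),
 ('mid',(295,155),(195,205),[((312,95),(340,240)),((238,152),(252,245)),((137,170),(158,260)),((137,170),(238,152)),((172,45),(312,95)),((340,240),(222,350))]),
 ('near',(295,230),(210,217),[((155,185),(188,265)),((250,172),(266,250)),((155,185),(250,172)),((188,265),(266,250)),((105,295),(232,330)),((325,265),(232,330))])]:
    print(n,P(*o,*c))
    for a,b in edges:
        d=R.T@(P(*o,*b)-P(*o,*a)); print('   len %.4f ang(tool,deg) %.1f'%(np.hypot(d[0],d[1]),np.degrees(np.arctan2(d[1],d[0]))))
"
```

```text
far [ 0.55024204 -0.31200717  0.084     ]
   len 0.0191 ang(tool,deg) 79.7
   len 0.0123 ang(tool,deg) 79.0
   len 0.0125 ang(tool,deg) 75.7
   len 0.0124 ang(tool,deg) -9.7
   len 0.0197 ang(tool,deg) 15.6
   len 0.0185 ang(tool,deg) -42.7
mid [ 0.46443046 -0.30095888  0.084     ]
   len 0.0185 ang(tool,deg) 78.6
   len 0.0118 ang(tool,deg) 81.5
   len 0.0116 ang(tool,deg) 77.7
   len 0.0124 ang(tool,deg) -10.4
   len 0.0178 ang(tool,deg) 20.0
   len 0.0202 ang(tool,deg) 135.4
near [ 0.38092896 -0.29738616  0.084     ]
   len 0.0126 ang(tool,deg) 70.1
   len 0.0117 ang(tool,deg) 79.3
   len 0.0126 ang(tool,deg) -8.7
   len 0.0106 ang(tool,deg) -12.3
   len 0.0177 ang(tool,deg) 17.4
   len 0.0157 ang(tool,deg) 141.3
```

```bash
python3 -m crank '[[0,-0.13,0,-0.02],[0.01,-0.26,0.1,-0.04],[0.02,-0.4,0.25,-0.06],[0.02,-0.4,0.4,-0.06],[0.02,-0.4,0.4,-0.06]]'
python3 -m crank '[[0,0,0,0]]'
python3 -c "
from h import *
T,im=snap('wrist','w10');np.save('T10.npy',T);print(T[:3,3])
c=proj('wrist',np.array([.5502,-.312,.084]),T);print(c)
u,v=int(c[0]),int(c[1]);print(u,v)
cv2.imwrite('pics/w10c.png',cv2.convertScaleAbs(cv2.resize(im[v-60:v+60,u-80:u+80],None,fx=5,fy=5,interpolation=cv2.INTER_CUBIC),alpha=1.8))"
```

```text
time_s: 16.88
tool_pos: [0.549, -0.3103, 0.1747]
ee_rot: [3.136, 0.003, -1.445]
contact_force: [-0.2, 0.4, 0.6]
gripper_width: 0.0854
time_s: 17.0
tool_pos: [0.5505, -0.3119, 0.1792]
ee_rot: [-3.14, -0.002, -1.445]
contact_force: [-0.5, -1.2, -0.4]
gripper_width: 0.0852
[ 0.55045004 -0.31189237  0.17924662]
(np.float64(320.7473418546987), np.float64(203.3511949461188))
320 203
```

View pics/w10c.png

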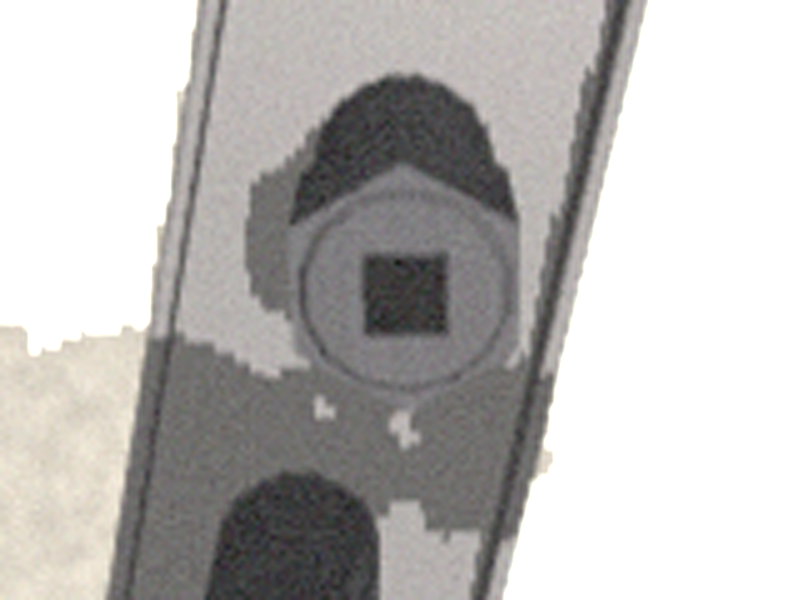

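```bash
python3 -m crank '[[0,0,0.12,0],[0,0,0.3,0],[0,0,0.48,0],[0,0,0.62,0],[0,0,0.66,0]]'
python3 -m crank '[[0,0,0,0],[0,0,0,0],[0,0,0,0],[0,0,0,0],[0,0,0,0]]' 1
```

```text
time_s: 17.68
tool_pos: [0.5494, -0.3119, 0.0453]
ee_rot: [3.141, 0.0, -1.446]
contact_force: [0.8, 0.1, 0.6]
gripper_width: 0.0855
time_s: 18.3
tool_pos: [0.5506, -0.3124, 0.0471]
ee_rot: [-3.139, -0.002, -1.446]
contact_force: [-1.3, 1.2, 6.2]
gripper_width: 0.0336
```

```bash
python3 -m crank '[[0,0,-0.03,0],[0,0,-0.1,0],[0,0,-0.15,0],[0,0,-0.15,0]]'
python3 -c "
from h import *
T,im=snap('wrist','w11');np.save('T11.npy',T);print(T[:3,3])"
```

```text
time_s: 18.8
tool_pos: [0.5504, -0.3123, 0.0768]
ee_rot: [-3.139, -0.001, -1.446]
contact_force: [0.5, 0.4, -2.3]
gripper_width: 0.0337
[ 0.55041488 -0.31230448  0.07683818]
```

View pics/w11_raw.png

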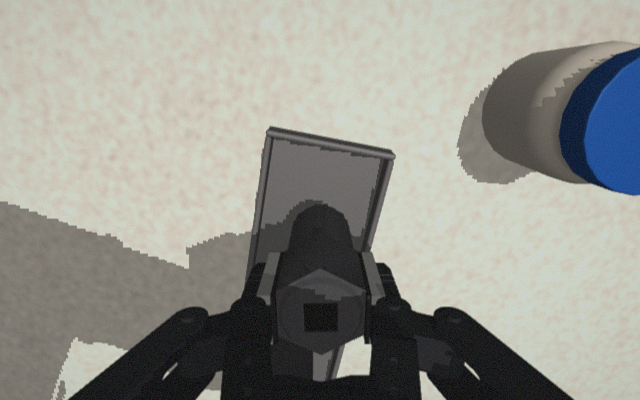

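```bash
python3 -c "
from h import *
T=np.load('T11.npy')
p=onz('wrist',320.5,317,.1138,T);p[:2]+=T[:2,1]*.00086;print(p,T[:3,:3].T@(p-T[:3,3]))"
python3 -m crank '[[0,0,-0.2,0],[-0.05,-0.02,-0.45,0],[-0.2,-0.08,-0.7,0],[-0.45,-0.19,-0.88,0],[-0.7,-0.29,-0.88,0]]'
python3 -m crank '[[-0.25,-0.1,0,-0.02],[-0.5,-0.2,0,-0.04],[-0.75,-0.31,0,-0.06],[-0.89,-0.37,0,-0.06],[-0.89,-0.37,0,-0.06]]'
python3 -m crank '[[0,0,0,0],[0,0,0,0]]'
python3 -c "
from h import *
T,im=snap('wrist','w12');np.save('T12.npy',T);print(T,shift([.6422,.0207,.15]))"
```

```text
[ 0.55128385 -0.31195291  0.1138    ] [-0.00019912 -0.00098673 -0.03696   ]
time_s: 19.48
tool_pos: [0.5912, -0.1651, 0.2547]
ee_rot: [-3.136, -0.002, -1.447]
contact_force: [1.7, 0.8, -3.8]
gripper_width: 0.0337
time_s: 20.1
tool_pos: [0.641, 0.0224, 0.25]
ee_rot: [3.139, 0.001, -1.254]
contact_force: [-0.9, -0.9, -2.9]
gripper_width: 0.0337
time_s: 20.35
tool_pos: [0.6408, 0.0189, 0.2516]
ee_rot: [3.141, -0.0, -1.259]
contact_force: [-0.2, 0.4, -2.7]
gripper_width: 0.0337
[[ 3.07093519e-01 -9.51679339e-01 -7.99002252e-05  6.40812152e-01]
 [-9.51679338e-01 -3.07093508e-01 -1.22431754e-04  1.88975886e-02]
 [ 9.19789300e-05  1.13637391e-04 -9.99999989e-01  2.51557045e-01]
 [ 0.00000000e+00  0.00000000e+00  0.00000000e+00  1.00000000e+00]] [-0.00652601 -0.00929648  0.50808246]
```

View pics/w12_raw.png

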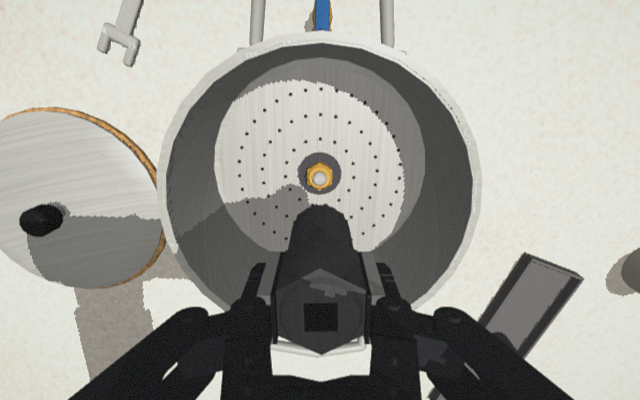

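```bash
python3 -m crank '[[-0.006,-0.007,0.1,0],[-0.006,-0.007,0.22,0],[-0.006,-0.007,0.36,0],[-0.006,-0.007,0.48,0],[-0.006,-0.007,0.54,0]]'
python3 -m crank '[[0,0,0,0]]'
python3 -c "
from h import *
T,im=snap('wrist','w13');print(shift([.6422,.0207,.1345]))"
```

```text
time_s: 21.02
tool_pos: [0.6412, 0.0207, 0.1422]
ee_rot: [3.14, 0.0, -1.259]
contact_force: [0.0, -0.0, -2.3]
gripper_width: 0.0337
time_s: 21.15
tool_pos: [0.6416, 0.021, 0.1431]
ee_rot: [3.14, -0.0, -1.258]
contact_force: [0.8, -0.1, -2.4]
gripper_width: 0.0336
[0.00176087 0.00100673 0.04826857]
```

View pics/w13_raw.png

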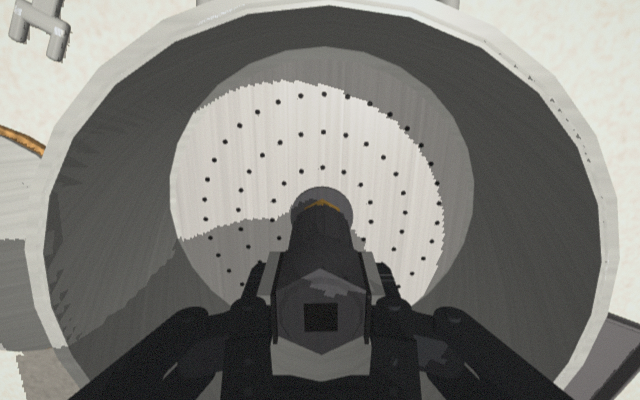

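Socket is over the nut (brass edge at 320,203, centred). Creep down and watch the force.

```bash
python3 -m crank '[[0,0,0.02,0],[0,0,0.035,0],[0,0,0.05,0],[0,0,0.06,0]]'
```

```text
time_s: 21.7
tool_pos: [0.6425, 0.0216, 0.1345]
ee_rot: [-3.139, -0.001, -1.257]
contact_force: [-6.8, 2.8, 16.1]
gripper_width: 0.034
```

```bash
python3 -c "
from bench import arm; o=arm.get_obs(); print(o['tool_pos'],o['contact_force'],o['ft_torque'],o['ee_rot'])"
```

```text
[0.64252311 0.02160246 0.13445875] [-6.81076307  2.84552523 16.053978  ] [ 1.00560021  2.84477024 -0.06852335] [-3.13882904e+00 -1.22258330e-03 -1.25658271e+00]
```

```bash
python3 -m crank '[[0,0.008,0,0],[0.008,0,0,0],[0,-0.008,0,0],[-0.008,0,0,0],[0,0,0,0.02]]'
python3 -m crank '[[0,0.012,0,-0.02],[0.012,0,0,-0.02],[0,-0.012,0,-0.02],[-0.012,0,0,-0.02],[0,0,0,-0.02]]'
```

```text
time_s: 22.32
tool_pos: [0.6428, 0.0212, 0.1345]
ee_rot: [-3.138, -0.002, -1.321]
contact_force: [-3.0, 1.6, 8.7]
gripper_width: 0.0337
time_s: 22.95
tool_pos: [0.6427, 0.0214, 0.1345]
ee_rot: [-3.138, -0.001, -1.257]
contact_force: [-4.2, 4.1, 10.8]
gripper_width: 0.034
```

```bash
python3 -m crank '[[0,0,-0.1,0.02],[0,0,-0.25,0.02],[0,0,-0.45,0.02],[0,0,-0.62,0.02],[0,0,-0.62,0.02]]'
python3 -m crank '[[0.14,0.09,0,0],[0.29,0.18,0,0],[0.44,0.27,0,0],[0.58,0.36,0,0],[0.72,0.45,0,0]]'
python3 -m crank '[[0.18,0.11,0,0.02],[0.36,0.22,0,0.04],[0.54,0.33,0,0.04],[0.7,0.42,0,0.04],[0.7,0.42,0,0.04]]'
python3 -m crank '[[0,0,0,0]]'
python3 -c "
from h import *
T,im=snap('wrist','w14');np.save('T14.npy',T);print(T,shift([.5502,-.312,.047]))"
```

```text
time_s: 23.58
tool_pos: [0.6434, 0.0215, 0.2591]
ee_rot: [-3.135, -0.001, -1.32]
contact_force: [0.2, 0.2, -2.8]
gripper_width: 0.034
time_s: 24.2
tool_pos: [0.5896, -0.1411, 0.254]
ee_rot: [3.14, 0.001, -1.32]
contact_force: [0.8, -0.3, -2.7]
gripper_width: 0.0339
time_s: 24.82
tool_pos: [0.5425, -0.2987, 0.2538]
ee_rot: [3.139, 0.001, -1.449]
contact_force: [-0.3, 1.5, -3.2]
gripper_width: 0.034
time_s: 24.95
tool_pos: [0.5437, -0.2963, 0.2544]
ee_rot: [3.14, 0.001, -1.446]
contact_force: [0.5, 0.6, -2.4]
gripper_width: 0.0336
[[ 0.12421557 -0.99225433 -0.00135532  0.5436515 ]
 [-0.99225449 -0.12421706  0.00107484 -0.29630983]
 [-0.00123487  0.00121131 -0.9999985   0.25438293]
 [ 0.          0.          0.          1.        ]] [ 0.08446083 -0.0220654   1.03846994]
```

View pics/w14_raw.png

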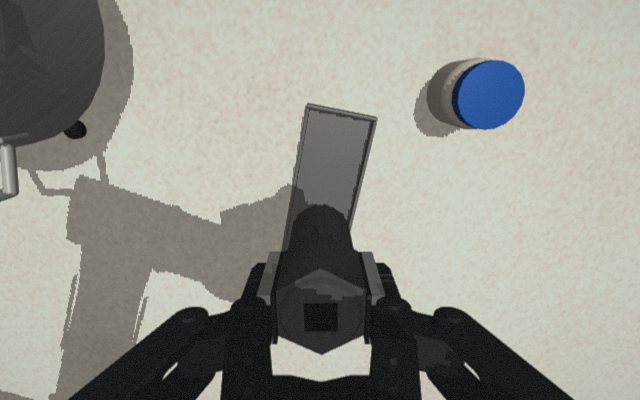

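```bash
python3 -m crank '[[0.03,-0.01,0.05,0],[0.07,-0.02,0.2,0],[0.08,-0.02,0.45,0],[0.08,-0.02,0.7,0],[0.08,-0.02,0.88,0]]'
python3 -m crank '[[0,0,0.06,0],[0,0,0.1,0],[0,0,0.12,0],[0,0,0.13,0]]'
```

```text
time_s: 25.62
tool_pos: [0.5488, -0.3111, 0.076]
ee_rot: [3.139, 0.002, -1.445]
contact_force: [-0.7, 0.5, -1.9]
gripper_width: 0.0337
time_s: 26.12
tool_pos: [0.5505, -0.3124, 0.0545]
ee_rot: [-3.14, -0.001, -1.446]
contact_force: [0.4, 0.6, -2.1]
gripper_width: 0.0341
```

```bash
python3 -m crank '[[0,0,0.02,0],[0,0,0.035,0],[0,0,0.045,0],[0,0,0.045,0]]'
```

```text
time_s: 26.62
tool_pos: [0.5501, -0.3122, 0.0472]
ee_rot: [-3.14, -0.001, -1.445]
contact_force: [-3.6, 3.7, 11.5]
gripper_width: 0.0338
```

```bash
python3 -m crank '[[0,0,0,0],[0,0,0,0],[0,0,0,0],[0,0,0,0]]' -1
python3 -m crank '[[0,0,-0.15,0],[0,0,-0.4,0],[0,0.14,-0.65,0],[-0.02,0.28,-0.65,0],[-0.02,0.42,-0.65,0]]'
python3 -m crank '[[0,0,0,0],[0,0,0,0]]'
python3 -c "
from h import *
T,im=snap('wrist','w15');np.save('T15.npy',T);print(T[:3,3])
c=proj('wrist',np.array([.4645,-.302,.084]),T);print(c)
u,v=320,200
cv2.imwrite('pics/w15c.png',cv2.convertScaleAbs(cv2.resize(im[v-60:v+60,u-80:u+80],None,fx=5,fy=5,interpolation=cv2.INTER_CUBIC),alpha=1.8))"
```

```text
time_s: 27.12
tool_pos: [0.5498, -0.3122, 0.0443]
ee_rot: [3.141, 0.0, -1.446]
contact_force: [0.5, 0.0, 0.2]
gripper_width: 0.0852
time_s: 27.75
tool_pos: [0.4654, -0.3186, 0.1752]
ee_rot: [-3.14, -0.001, -1.446]
contact_force: [0.4, -0.8, 0.1]
gripper_width: 0.0854
time_s: 28.0
tool_pos: [0.4663, -0.3187, 0.1745]
ee_rot: [-3.141, -0.0, -1.446]
contact_force: [-0.9, 0.2, 0.1]
gripper_width: 0.0851
[ 0.46631786 -0.31866969  0.17450721]
(np.float64(297.9720774095963), np.float64(204.6673912400079))
```

View pics/w15_raw.png

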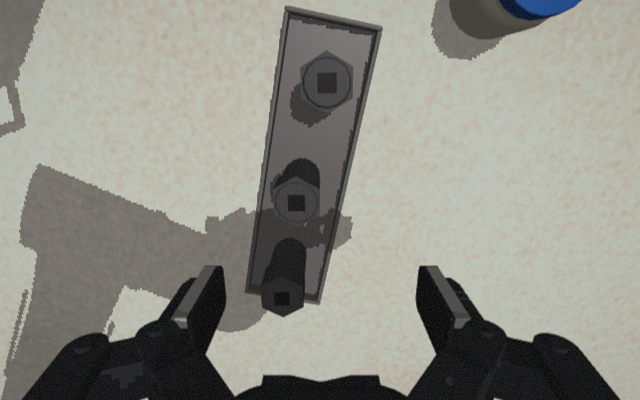

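View pics/w15c.png

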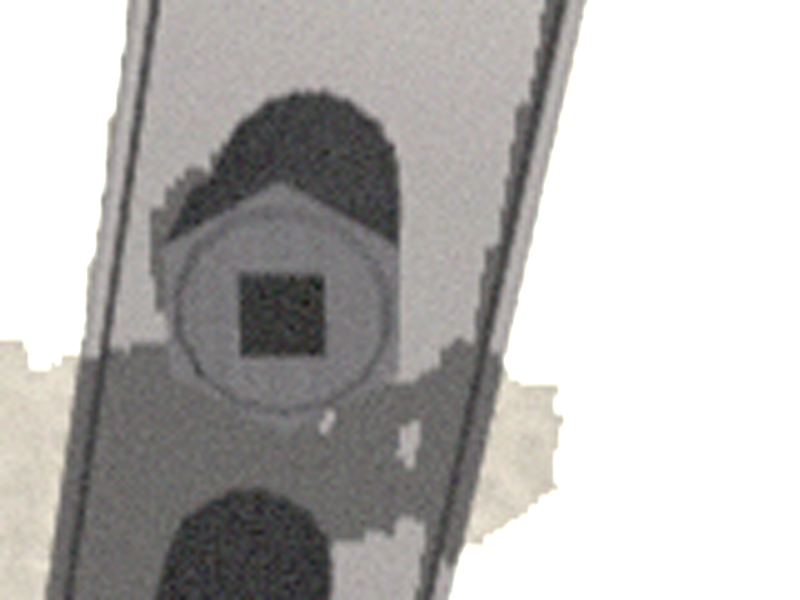

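```bash
python3 -c "
from h import *
T=np.load('T15.npy')
for q in [(296.4,203),(282,298.5),(326.5,83)]:
    p=onz('wrist',*q,.084,T);p[:2]+=T[:2,1]*.00086;print(p)
    print(shift([p[0],p[1],.047]))"
```

```text
[ 0.4647942  -0.30083168  0.084     ]
[-0.08921332 -0.00254606  0.63658122]
[ 0.38149965 -0.29759604  0.084     ]
[-0.15720997  0.40865673  0.63658428]
[ 0.54986556 -0.31186282  0.084     ]
[ 0.01856454 -0.41770204  0.6365782 ]
```

```bash
python3 -m crank '[[-0.04,0,0,0],[-0.08,0,0.1,0],[-0.09,0,0.3,0],[-0.09,0,0.5,0],[-0.09,0,0.64,0]]'
python3 -m crank '[[0,0,0,0]]'
python3 -c "
from h import *
print(pose()[:3,3],shift([.4648,-.3008,.047]))"
```

```text
time_s: 28.68
tool_pos: [0.4633, -0.2998, 0.0445]
ee_rot: [3.14, 0.001, -1.445]
contact_force: [-0.3, -0.4, 0.4]
gripper_width: 0.0854
time_s: 28.8
tool_pos: [0.4624, -0.2996, 0.0443]
ee_rot: [3.137, 0.003, -1.446]
contact_force: [0.1, -0.5, 0.7]
gripper_width: 0.0849
[ 0.46236767 -0.29963793  0.04428298] [ 0.0072493  -0.01127628 -0.01365699]
```

```bash
python3 -m crank '[[0,0,0,0],[0,0,0,0]]'
python3 -c "
from h import *
print(pose()[:3,3],shift([.4648,-.3008,.047]))"
```

```text
time_s: 29.05
tool_pos: [0.4649, -0.3011, 0.0481]
ee_rot: [-3.139, -0.001, -1.446]
contact_force: [0.6, 1.0, -0.1]
gripper_width: 0.0851
[ 0.46485264 -0.30105775  0.04805048] [-0.00131903  0.00011362  0.00525023]
```

```bash
python3 -m crank '[[0,0,0,0],[0,0,0,0],[0,0,0,0],[0,0,0,0],[0,0,0,0]]' 1
python3 -m crank '[[0,0,-0.15,0],[0,0,-0.4,0],[0,0,-0.7,0],[-0.05,-0.05,-0.95,0],[-0.2,-0.18,-1,0]]'
python3 -c "
from h import *
print(shift([.6422,.0207,.25]))"
```

```text
time_s: 29.68
tool_pos: [0.464, -0.301, 0.0469]
ee_rot: [-3.141, -0.001, -1.446]
contact_force: [-0.0, 0.1, 3.7]
gripper_width: 0.0338
time_s: 30.3
tool_pos: [0.4953, -0.2575, 0.25]
ee_rot: [-3.136, -0.002, -1.449]
contact_force: [0.9, 0.4, -4.2]
gripper_width: 0.0342
[-1.2910335  -0.89885183  0.00130759]
```

```bash
python3 -m crank '[[-0.15,-0.11,0,0],[-0.32,-0.22,0,0],[-0.5,-0.34,0,0],[-0.67,-0.46,0,0],[-0.84,-0.58,0,0]]'
python3 -m crank '[[-0.15,-0.1,0,-0.03],[-0.3,-0.2,0,-0.06],[-0.42,-0.29,0,-0.06],[-0.45,-0.31,0,-0.06],[-0.45,-0.31,0,-0.06]]'
python3 -m crank '[[0,0,0,0],[0,0,0,0]]'
python3 -c "
from h import *
print(shift([.6422,.0207,.145]),pose()[:3,3])"
```

```text
time_s: 30.92
tool_pos: [0.5884, -0.0738, 0.245]
ee_rot: [3.139, 0.001, -1.446]
contact_force: [0.5, 0.1, -2.5]
gripper_width: 0.0338
time_s: 31.55
tool_pos: [0.6385, 0.0218, 0.2453]
ee_rot: [3.139, 0.0, -1.257]
contact_force: [-0.1, -1.0, -2.1]
gripper_width: 0.0338
time_s: 31.8
tool_pos: [0.6386, 0.0208, 0.2468]
ee_rot: [-3.141, 0.0, -1.258]
contact_force: [-0.6, -0.3, -3.1]
gripper_width: 0.0337
[ 0.00573538 -0.01678752  0.50883051] [0.63863158 0.02075322 0.24676538]
```

```bash
python3 -m crank '[[0.005,-0.016,0.1,0],[0.005,-0.016,0.22,0],[0.005,-0.016,0.36,0],[0.005,-0.016,0.46,0],[0.005,-0.016,0.5,0]]'
python3 -m crank '[[0,0,0,0],[0,0,0,0]]'
python3 -c "
from h import *
print(shift([.6422,.0207,.1355]),pose()[:3,3])"
```

```text
time_s: 32.42
tool_pos: [0.6415, 0.021, 0.1453]
ee_rot: [3.139, 0.0, -1.258]
contact_force: [-0.7, 0.2, -2.4]
gripper_width: 0.0337
time_s: 32.67
tool_pos: [0.643, 0.0215, 0.1478]
ee_rot: [-3.139, -0.001, -1.257]
contact_force: [0.7, -0.4, -2.6]
gripper_width: 0.0339
[0.00274842 0.00503053 0.06165796] [0.64295979 0.0215307  0.1478335 ]
```

```bash
python3 -m crank '[[0.001,0.002,0.03,0],[0.001,0.002,0.055,0],[0.001,0.002,0.07,0],[0.001,0.002,0.08,0]]'
```

```text
time_s: 33.17
tool_pos: [0.6419, 0.0209, 0.1314]
ee_rot: [3.141, -0.001, -1.257]
contact_force: [-4.3, -0.5, 8.6]
gripper_width: 0.0337
```

```bash
python3 -m crank '[[0,0,0.015,0],[0,0,0.03,0],[0,0,0.03,0]]'
```

```text
time_s: 33.55
tool_pos: [0.6413, 0.0207, 0.124]
ee_rot: [3.14, -0.0, -1.258]
contact_force: [-2.5, -2.3, -1.6]
gripper_width: 0.0335
```

```bash
python3 -m crank '[[0,0,0.01,0],[0,0,0.02,0],[0,0,0.03,0],[0,0,0.03,0]]'
python3 -m crank '[[0,0,0,0],[0,0,0,0]]'; python3 -c "
from h import *
T,im=snap('wrist','w16');print(pose()[:3,3])"
```

```text
time_s: 34.05
tool_pos: [0.6415, 0.0206, 0.1204]
ee_rot: [3.141, -0.001, -1.257]
contact_force: [-7.3, -2.3, 9.6]
gripper_width: 0.0339
time_s: 34.3
tool_pos: [0.6415, 0.0206, 0.1204]
ee_rot: [3.141, -0.001, -1.257]
contact_force: [-9.1, -3.4, 9.5]
gripper_width: 0.034
[0.64148811 0.02060784 0.12042148]
```

View pics/w16_raw.png

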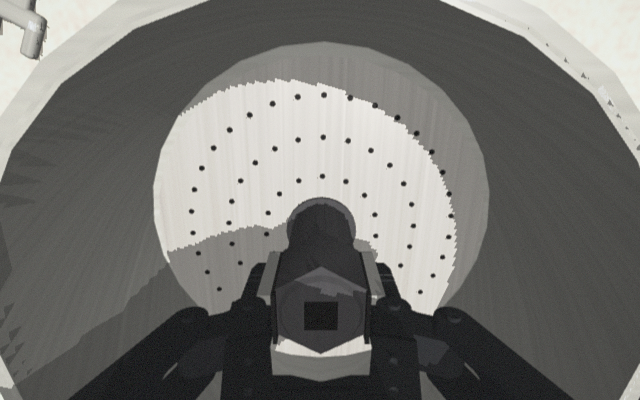

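```bash
python3 -m crank '[[0,0,0.005,0],[0,0,0.005,0],[0,0,0.005,0]]'; python3 -c "
from h import *
im=arm.camera('scene')[:,:,::-1];cv2.imwrite('pics/s17.png',im)"
```

```text
time_s: 34.72
tool_pos: [0.6415, 0.0206, 0.1204]
ee_rot: [-3.141, -0.001, -1.257]
contact_force: [-11.0, -1.9, 14.9]
gripper_width: 0.0332
```

View pics/s17.png

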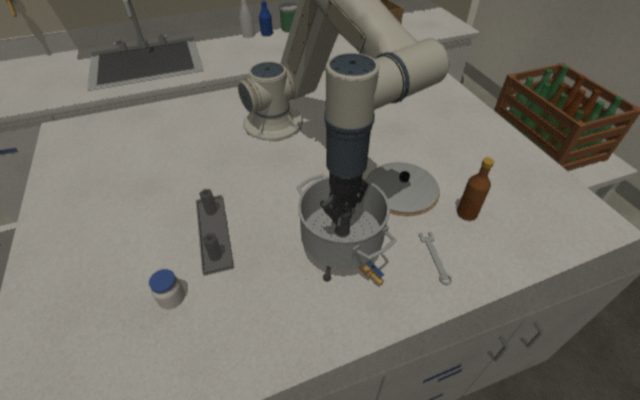

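```bash
python3 -c "
from bench import arm
print(arm.close_job())"
```

```text
the job is handed in; nothing more can be done
None
```

I took the lid off and set it on the cork mat, found the socket that fits, and handed the job in at about 35 s. The gripper was still holding that socket fully down on the nut. The bench gave no verdict.

- **Lid:** it rests knob up on the mat, and a camera view after release showed it lying flat. By the arm's position it is about 2 mm off the mat's centre.
- **First socket tried (far end of the tray):** it stopped on top of the nut with the TCP at 0.1345 m. It stayed there after two rounds of small shifts and turns, so I stood it back in its place.
- **Second socket tried (middle):** it slid down over the nut to TCP z 0.1204 m, against about 0.1205 m expected for fully down. Pressing a little more raised the force from 9.5 to 14.9 N without moving it, so it is on the washer.
- **Grip:** the gripper reads about 33–34 mm on the 34.5 mm hexagon. There is no direct reading of finger force.
- **Last picture:** both other sockets stand upright in the tray, and the lid, bottle, jar and spanner are where they should be.
- **Disagreements:** no check failed. The nut measured from two opposite wrist views was (0.6422, 0.0207), and the arm ended at (0.6415, 0.0206). The top camera differed from the wrist views by about 3 mm in y. At the end there was also a sideways force of about 11 N on the socket.

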